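Shut and lock the tilt-out spice bin

TASK

With closed fingers, push the tilted-out front of the wooden bin fully shut, then press the wide bar latch on top of the unit fully down, and last press the small round pin next to it fully down to lock the latch. Keep to that order; only push and press, pick nothing up, and leave the small dabba, the upturned tumbler, the mortar and the tongs where they stand.

Things in the scene. Friction and masses are not known exactly. Their poses are not given: they have to be found in the camera images.
- unit: Fixed wooden spice unit, 320 mm wide (y), 210 mm deep (x), top board at 175 mm. Origin on the counter below the middle of its front edge; x points from the front into the unit, y to its left side seen from the front, z up. It stands anywhere within some cm and is turned up to 0.3 rad.
- bin (a joint): Tilt of the bin, rad: 0 = shut, up to 0.5 = top of its front tilted out to the unit's -x. The hinge runs along the unit's y, 12 mm above the counter below the front edge. Stiff hinge: it stays where it is left and needs about 2 to 5 N at the top edge to move.
- bin_lip (a point): Middle of the top outer edge of the bin's front board, on the outer (robot-side) face. The board is 320 mm wide and 15 mm thick; shut, its outer face stands upright 16 mm before the unit's front edge and this point is 185 mm high. Two steel dabbas are fixed inside the bin. A 24 mm round pull knob stands 22 mm out of the board, at mid-width, 98 mm below this edge.
- latch (a joint): Wide bar latch, m pressed: 0 = up, 0.012 = fully down. It slides straight down against about 4 N of friction and stays where it is left, without spring.
- latch_top (a point): Centre of the top of the wide steel bar latch, a bar 60 mm (along the unit's y) by 24 mm, 26 mm above the unit's top board when up, 14 mm when down (its plate on the board is 6 mm high). It is on the left or the right of the top, about 75 mm from the middle and 55 mm behind the front edge.
- pin (a joint): Small round pin, m pressed: 0 = up, 0.012 = fully down. Same 4 N friction, stays where it is left.
- pin_top (a point): Centre of the top of the round steel pin with a 20 mm wide head, 26 mm above the unit's top board when up, 14 mm when down. It is on the other side of the top from the bar latch.
- dabba: Bystander: loose lidded steel dabba, 80 mm across, 50 mm high, on the rear part of the unit's top board; origin at the centre of its underside.
- tumbler: Bystander: loose glass tumbler turned upside down, 72 mm across at the bottom, 105 mm high, on the counter left of the unit; origin at the centre of its underside.
- mortar: Bystander: loose white ceramic mortar with its wooden pestle, 110 mm across, 130 mm high over the pestle, on the counter right of the unit; origin at the centre of its underside.
- tongs: Bystander: loose steel tongs, 230 mm long (x), 60 mm wide, 16 mm high, on the counter in front and to the right of the unit; origin at the middle of the underside.

How it is judged:
On the way, in this order (a step that is already met when the one before it is completed fails the run):
1. the bin is pushed shut (value of joint bin below 0.03 rad and value of joint each of latch, pin below 0.004 m), for 0.2 s.
2. the bar latch is pressed down (value of joint bin below 0.03 rad and value of joint latch above 0.0095 m and value of joint pin below 0.004 m), for 0.2 s.
3. the round pin is pressed down (value of joint bin below 0.03 rad and value of joint each of latch, pin above 0.0095 m), for 0.2 s.
At the end, for the whole second after the job is handed in: The bin is shut to within 0.03 rad (5 mm at its top edge), the bar latch and the round pin are both pressed at least 9.5 of 12 mm, and the dabba, tumbler, mortar and tongs stand upright within 25 mm of where they began (all of step 3 and distance of each of dabba, tumbler, mortar, tongs from where it was at the start of the episode below 0.025 m and angle between each of dabba, tumbler, mortar, tongs's own z axis and vertical below 0.2 rad); the robot touches nothing.
It fails at once if the bar latch is pressed before the bin is shut (value of joint latch above 0.004 m and value of joint bin above 0.06 rad).
It fails at once if the round pin is pressed before the bar latch is down (value of joint pin above 0.004 m and value of joint latch below 0.008 m).
It fails at once if the dabba, tumbler, mortar or tongs are moved, tipped or lifted (distance of any of dabba, tumbler, mortar, tongs from where it was at the start of the episode above 0.025 m or angle between any of dabba, tumbler, mortar, tongs's own z axis and vertical above 0.25 rad).
It also fails if it takes over 42 s, if anything falls off the work surface, if the arm or the gripper's body presses on something with over 40 N, if the wrist force passes 120 N, or if a joint passes its speed limit or range.

ROBOT

A 6-joint arm with a two-finger parallel gripper is mounted at the origin on the work surface. World frame = base frame: x ahead of the robot, y to its left, z up, the work surface at z = 0. Lengths are in m, angles in rad, forces in N, time in s.
With the tool pointing down it reaches from about 0.3 to 0.875 m from the base axis. Payload 6.4 kg.
Tool frame: the origin (TCP) lies between the finger pads; the fingertips stand 8 mm ahead of it and the grasp point (between the pads) lies 11 mm behind it; z points along the fingers, y is the line along which they close (so a half turn about z gives the same grasp; the last joint's range is limited). The gripper opens to 85 mm and grips with 20 to 120 N. Pads are 22 mm wide; open, the fingers measure 114 mm over their backs; the gripper's body (76 mm by 85 mm) begins 54 mm behind the grasp point. The pads swing forward as they close: fully open they stand 13 mm farther back than shut.
Start: joints at [-1.416, 0.181, 1.607, -0, 1.354, -0.206], TCP at [0.203, -0.538, 0.239] pointing down, gripper open.
Joint ranges: [-2.99, 2.99], [-0.89, 2.07], [0.3, 2.58], [-1.14, 4.28], [0, 2.63], [-3.12, 3.12]. Speed limits (rad/s): [2.57, 2.57, 3.01, 3.14, 3.14, 3.14].

INTERFACE

Orientations are given as a unit quaternion [x, y, z, w].
In Python, from workcell import sense, read_camera, close_job, find_in, outline_of, tip_of gives the robot as it stands. The module is installed in compiled form; this text tells all that it offers.
- The arm moves only by the tool jog_arm, never from a script. Its argument "plan" is a list of rows, each an object of numbers: "tx", "ty", "tz": the shift along the world's x, y, z in cm; "rx", "ry", "rz": the turn, a rotation vector about the world's x, y, z in degrees; "claw": the finger opening in cm, from 0 to 8.54. A call has 1 to 5 rows; each row is the pose to reach, as a shift and turn from the pose commanded when the call began; what a row does not reach only later rows make up. A row lasts 1/10 s, in which the tool goes at most 50 mm and 8.59 degrees, less where a joint would pass 70% of its speed; a pose out of reach is approached as far as the arm can. A call with a gripper value outside its range is refused whole. The fingers move at their own pace and stop on an object; the grip force is fixed at half the most. Time passes only in rows, so rows that repeat a pose let the fingers close. It gives the time, the measured TCP pose, the force, the opening and the grip force at its end, in the units of the state.
- sense(): the state, without advancing time (a new reading comes with each control period).
- read_camera(name): name is "scene" or "top" or "wrist"; returns a dict with "color" (480x640x3 uint8, red, green, blue), "camera_matrix" (3x3 intrinsics, pixels), "k1" (the pictures are not rectified: a ray, as slopes to the right and down, at radius r is drawn at 1 + k1 r^2 times it, then the intrinsics apply), "xyz" and "attitude" of the camera in the world. Camera axes: x right, y up, looking along -z (the intrinsics and any distortion apply to the point x, -y, -z); pixel columns grow to the right and rows downward; lengths in m; the calibration is good to about 2 mm. A picture is of the moment at which its call begins. There is no depth.
- close_job(): hands the job in; it is judged then, once.
Trained networks look in a picture, given as the dict that the camera call returned (one of the last four; its "shot" number tells which), for a name from the list of things; names that differ only in an ending like _2 or _b are one class to them, and where a whole thing is asked for, a point or a joint stands for the part that bears it (a point fixed in the world has none). Each returns a list of dicts, best first, with "conf" (0 to 1); they miss things now and then, are a little off and sometimes report something else, mostly with a low value. They report only what shows in the picture. A call takes as long as a camera call.
- find_in(picture, label): "extent" ([left, top, width, height] in pixels, round what is visible of it).
- outline_of(picture, label): "mask" (480x640 bool, what is visible of it) and "extent" ([left, top, width, height] in pixels, round what is visible of it).
- tip_of(picture, label): "uv" ([column, row] in pixels: a listed point, or the origin of a listed thing).
The state is a dict: "clock": time; "joints": joint angles; "dq": joint speeds; "tau": joint torques, N m; "tool_pos": TCP position; "tool_rot": TCP orientation; "wrist_force": force on the tool from outside, world axes, zero at the start; "torque": the same for the moment, N m; "grip_width": finger opening in m; "gripper_force": force on a finger pad.
Only numpy, scipy, OpenCV 4.12 (cv2) and the standard library are available. Lean on these libraries where they do the work, as an engineer would, in place of code of your own. Each camera call takes 0.05 s, during which the arm holds its last target. There are 200 camera calls.

## Working session

There is one attempt and no reset: what is moved stays moved. The work goes in short steps, Python scripts to look and compute and a tool call to move; the robot and the scene stay as the last step left them, time stands still between calls to the robot, and variables do not carry over. Pictures are saved under pics/ and viewed, at most 10 in all, crops included, and the job is handed in when it is done.

Besides the shell and the picture viewer there is one more tool, called as name([rows], argument=value, ...), one row to a line, values as JSON. jog_arm: Moves the arm, as the interface text tells. Its arguments: {"type":"object","properties":{"plan":{"type":"array"}},"required":["plan"]}

```bash
mkdir -p pics
cat > h.py <<'E'
import numpy as np, cv2
from scipy.spatial.transform import Rotation as R
from workcell import *
def ray(p,uv):
    K=np.array(p["camera_matrix"]);d=np.array([(uv[0]-K[0,2])/K[0,0],(uv[1]-K[1,2])/K[1,1]])
    s=d.copy()
    for _ in range(20): s=d/(1+p["k1"]*(s@s))
    a=np.array(p["attitude"]);M=R.from_quat(a).as_matrix() if a.size==4 else a.reshape(3,3)
    v=M@np.array([s[0],-s[1],-1]);return np.array(p["xyz"]),v/np.linalg.norm(v)
def atz(p,uv,z):
    o,v=ray(p,uv);return o+v*(z-o[2])/v[2]
def tri(rs):
    A=sum(np.eye(3)-np.outer(v,v) for o,v in rs);b=sum((np.eye(3)-np.outer(v,v))@o for o,v in rs);return np.linalg.solve(A,b)
E
python3 - <<'E'
from h import *
np.set_printoptions(precision=4,suppress=True)
P={}
for n in ["scene","top"]:
    p=read_camera(n);P[n]=p;im=p["color"][:,:,::-1].copy();print(n,p["xyz"])
    for l,z in [("unit",0),("bin_lip",.18),("latch_top",.201),("pin_top",.201),("dabba",.175),("tumbler",0),("mortar",0),("tongs",0)]:
        for t in tip_of(p,l)[:2]:
            print(l,np.round(t["uv"],1),round(t["conf"],2),atz(p,t["uv"],z))
            if t["conf"]>.3: cv2.circle(im,tuple(int(x) for x in t["uv"]),3,(0,0,255),-1)
    cv2.imwrite(f"pics/{n}0.png",im)
s=sense();print(s["clock"],s["tool_rot"],s["wrist_force"])
E
```

```text
scene [ 1.212  -0.3052  0.8195]
bin_lip [287.  204.5] 0.89 [ 0.4988 -0.0522  0.18  ]
latch_top [272.8 249.3] 0.7 [ 0.6198 -0.1258  0.201 ]
pin_top [354.1 222.5] 0.65 [0.6184 0.0285 0.201 ]
dabba [373.5 281.3] 0.89 [0.7345 0.0055 0.175 ]
tumbler [431.2 274.3] 0.87 [0.6397 0.2103 0.    ]
mortar [178.6 346.2] 0.65 [ 0.5941 -0.3236  0.    ]
mortar [273.5 250.6] 0.26 [ 0.4318 -0.0675  0.    ]
tongs [135.2 291.5] 0.88 [ 0.4215 -0.3756 -0.    ]
top [ 0.4671 -0.0302  1.2819]
unit [334.  244.4] 0.88 [ 0.5674 -0.0603  0.    ]
bin_lip [327.1 279. ] 0.67 [ 0.4804 -0.0404  0.18  ]
latch_top [367.1 209.3] 0.8 [ 0.6244 -0.126   0.201 ]
pin_top [293.2 211.6] 0.41 [0.6216 0.0287 0.201 ]
tumbler [223.  219.4] 0.93 [0.6333 0.2145 0.    ]
mortar [441.5 231.6] 0.79 [ 0.5957 -0.3277  0.    ]
tongs [462.7 300.7] 0.93 [ 0.4242 -0.375   0.    ]
0.9 [0.9838 0.1794 0.     0.    ] [ 0.5266  0.1463 -0.5783]
```

View pics/scene0.png

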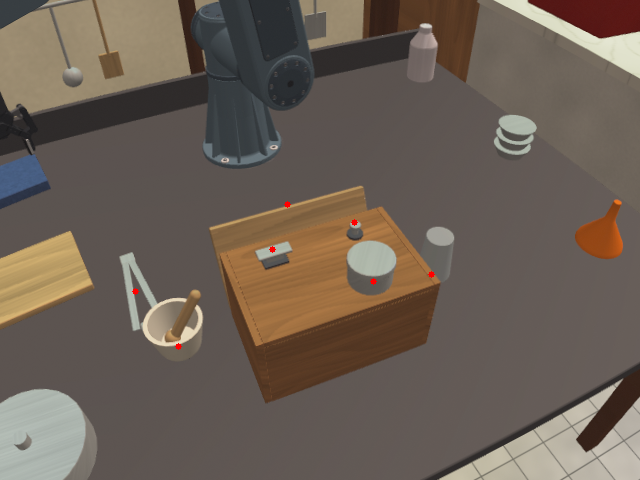

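View pics/top0.png

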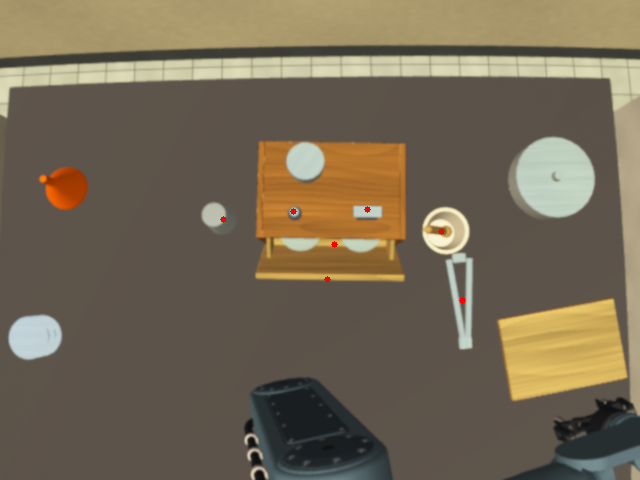

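Both views show the unit nearly square to the robot with its bin tilted out. In the top view, the lip runs along row ~278 (columns 257–404), the latch is at (367,210), and the pin at (293,212). The tongs (463,300) and mortar (442,231) are off to the right, clear of the bin.

Run:
```python
from h import *
np.set_printoptions(precision=4,suppress=True)
A=read_camera("scene");B=read_camera("top")
for l in ["bin_lip","latch_top","pin_top"]:
    a=tip_of(A,l)[0]["uv"];b=tip_of(B,l)[0]["uv"];print(l,tri([ray(A,a),ray(B,b)]))
for uv,z in [((259,238),.175),((406,239),.175),((259,142),.175),((405,145),.175),((257,277),.17),((404,279),.17)]: print(uv,atz(B,uv,z))
im=cv2.resize(B["color"][130:290,245:415,::-1],None,fx=4.7,fy=3.7*1.0,interpolation=cv2.INTER_CUBIC)
im=cv2.resize(B["color"][130:290,245:415,::-1],None,fx=3.7,fy=3.7,interpolation=cv2.INTER_CUBIC)
cv2.imwrite("pics/c1.png",im)
```

```text
bin_lip [ 0.4822 -0.0483  0.1637]
latch_top [ 0.6189 -0.1264  0.2026]
pin_top [0.6245 0.0262 0.2023]
(259, 238) [0.5695 0.1036 0.175 ]
(406, 239) [ 0.5632 -0.2101  0.175 ]
(259, 142) [0.7794 0.1035 0.175 ]
(405, 145) [ 0.7686 -0.2142  0.175 ]
(257, 277) [0.4866 0.1087 0.17  ]
(404, 279) [ 0.4782 -0.2044  0.17  ]
```

View pics/c1.png

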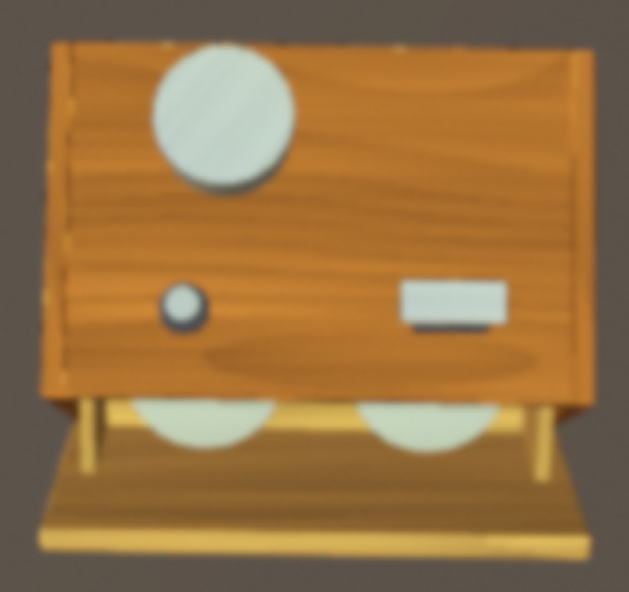

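jog_arm([
  {"tx":2,"ty":4.4,"rz":-6,"claw":0},
  {"tx":4,"ty":8.8,"rz":-12,"claw":0},
  {"tx":6,"ty":13.2,"rz":-17,"claw":0},
  {"tx":8,"ty":17.6,"rz":-22,"claw":0},
  {"tx":10,"ty":22,"rz":-22,"claw":0},
])

```text
validation failed for argument at $.pl...
```

jog_arm([
  {"tx":2,"ty":4.4,"claw":0},
  {"tx":4,"ty":8.8,"claw":0},
  {"tx":6,"ty":13.2,"claw":0},
  {"tx":8,"ty":17.6,"claw":0},
  {"tx":10,"ty":22,"claw":0},
])

```text
validation failed for argument at $.pl...
```

jog_arm([
  {"tx":2,"ty":4.4,"tz":0,"rx":0,"ry":0,"rz":-6,"claw":0},
  {"tx":4,"ty":8.8,"tz":0,"rx":0,"ry":0,"rz":-12,"claw":0},
  {"tx":6,"ty":13.2,"tz":0,"rx":0,"ry":0,"rz":-17,"claw":0},
  {"tx":8,"ty":17.6,"tz":0,"rx":0,"ry":0,"rz":-22,"claw":0},
  {"tx":10,"ty":22,"tz":0,"rx":0,"ry":0,"rz":-22,"claw":0},
])

```text
clock: 1.8
tool_pos: [0.3034, -0.3163, 0.2394]
tool_rot: [1.0, -0.013, 0.0, 0.0]
wrist_force: [0.8, -1.2, 0.4]
grip_width: 0.0126
gripper_force: 0.0
```

jog_arm([
  {"tx":2,"ty":4.4,"tz":0,"rx":0,"ry":0,"rz":0,"claw":0},
  {"tx":4,"ty":8.8,"tz":0,"rx":0,"ry":0,"rz":0,"claw":0},
  {"tx":6,"ty":13.2,"tz":0,"rx":0,"ry":0,"rz":0,"claw":0},
  {"tx":8,"ty":17.6,"tz":0,"rx":0,"ry":0,"rz":0,"claw":0},
  {"tx":10,"ty":22,"tz":0,"rx":0,"ry":0,"rz":0,"claw":0},
])

```text
clock: 2.3
tool_pos: [0.4036, -0.0962, 0.2398]
tool_rot: [1.0, -0.012, 0.001, 0.0]
wrist_force: [0.8, -0.9, 0.1]
grip_width: 0.0001
gripper_force: 0.0
```

jog_arm([
  {"tx":1,"ty":4.5,"tz":-1,"rx":0,"ry":0,"rz":0,"claw":0},
  {"tx":1.5,"ty":4.5,"tz":-5,"rx":0,"ry":0,"rz":0,"claw":0},
  {"tx":1.5,"ty":4.5,"tz":-9.5,"rx":0,"ry":0,"rz":0,"claw":0},
  {"tx":1.5,"ty":4.5,"tz":-9.5,"rx":0,"ry":0,"rz":0,"claw":0},
])

```text
clock: 2.7
tool_pos: [0.4139, -0.0506, 0.1394]
tool_rot: [1.0, -0.011, -0.005, -0.002]
wrist_force: [-1.3, 0.4, 0.0]
grip_width: -0.0002
gripper_force: 0.0
```

jog_arm([
  {"tx":2,"ty":0,"tz":0.5,"rx":0,"ry":0,"rz":0,"claw":0},
  {"tx":4,"ty":0,"tz":0.5,"rx":0,"ry":0,"rz":0,"claw":0},
  {"tx":5.5,"ty":0,"tz":0.5,"rx":0,"ry":0,"rz":0,"claw":0},
  {"tx":7,"ty":0,"tz":0.5,"rx":0,"ry":0,"rz":0,"claw":0},
  {"tx":8.5,"ty":0,"tz":0.5,"rx":0,"ry":0,"rz":0,"claw":0},
])

```text
clock: 3.2
tool_pos: [0.5034, -0.0538, 0.1516]
tool_rot: [1.0, -0.012, -0.0, 0.0]
wrist_force: [-4.5, -0.1, 3.8]
grip_width: 0.0001
gripper_force: 2.5
```

jog_arm([
  {"tx":0.7,"ty":0,"tz":0,"rx":0,"ry":0,"rz":0,"claw":0},
  {"tx":1.4,"ty":0,"tz":0,"rx":0,"ry":0,"rz":0,"claw":0},
  {"tx":2.1,"ty":0,"tz":0,"rx":0,"ry":0,"rz":0,"claw":0},
  {"tx":2.8,"ty":0,"tz":0,"rx":0,"ry":0,"rz":0,"claw":0},
])

```text
clock: 3.6
tool_pos: [0.5333, -0.0541, 0.1531]
tool_rot: [1.0, -0.012, 0.003, 0.001]
wrist_force: [-6.5, -0.0, 20.5]
grip_width: -0.0001
gripper_force: 4.1
```

Run:
```python
from h import *
p=read_camera("scene");cv2.imwrite("pics/s2.png",cv2.resize(p["color"][100:330,190:460,::-1],None,fx=2.5,fy=2.5));s=sense();print(s["wrist_force"],s["tool_pos"],s["torque"])
```

```text
[-2.38467683 -0.97236379 13.99587836] [ 0.53443415 -0.05426064  0.15329269] [-0.22818095  0.04003075 -0.01519121]
```

View pics/s2.png

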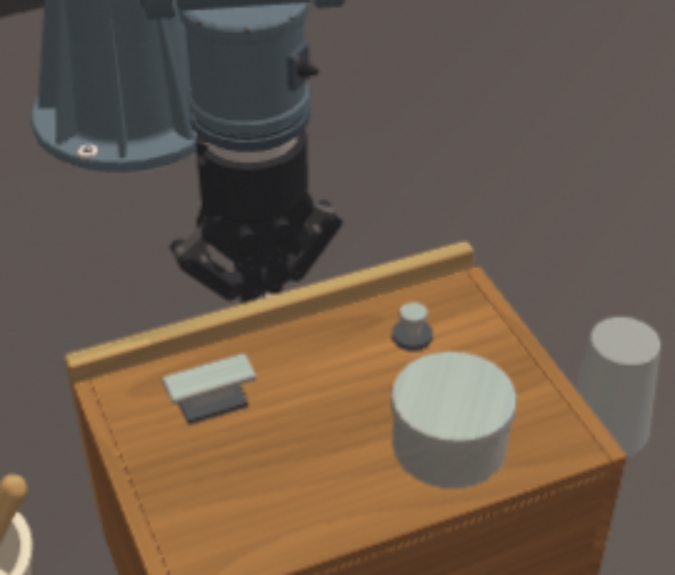

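The front is nearly flush, with the fingers behind the lip and clear of the latch and pin. I'll ease it in the last bit, rising slightly to shed the vertical friction.

jog_arm([
  {"tx":0.3,"ty":0,"tz":0.2,"rx":0,"ry":0,"rz":0,"claw":0},
  {"tx":0.6,"ty":0,"tz":0.3,"rx":0,"ry":0,"rz":0,"claw":0},
  {"tx":0.9,"ty":0,"tz":0.3,"rx":0,"ry":0,"rz":0,"claw":0},
  {"tx":0.9,"ty":0,"tz":0.3,"rx":0,"ry":0,"rz":0,"claw":0},
])

```text
clock: 4.05
tool_pos: [0.5394, -0.0539, 0.154]
tool_rot: [1.0, -0.012, -0.001, 0.001]
wrist_force: [-12.1, -1.0, 15.8]
grip_width: -0.0001
gripper_force: 5.3
```

jog_arm([
  {"tx":0.3,"ty":0,"tz":0,"rx":0,"ry":0,"rz":0,"claw":0},
  {"tx":0.6,"ty":0,"tz":0,"rx":0,"ry":0,"rz":0,"claw":0},
  {"tx":0.6,"ty":0,"tz":0,"rx":0,"ry":0,"rz":0,"claw":0},
  {"tx":0.6,"ty":0,"tz":0,"rx":0,"ry":0,"rz":0,"claw":0},
])

```text
clock: 4.45
tool_pos: [0.5394, -0.0538, 0.154]
tool_rot: [1.0, -0.011, -0.008, 0.001]
wrist_force: [-40.7, -4.2, 37.0]
grip_width: -0.0003
gripper_force: 21.4
```

jog_arm([
  {"tx":-2,"ty":0,"tz":0,"rx":0,"ry":0,"rz":0,"claw":0},
  {"tx":-5,"ty":0,"tz":0,"rx":0,"ry":0,"rz":0,"claw":0},
  {"tx":-6,"ty":-1,"tz":4,"rx":0,"ry":0,"rz":0,"claw":0},
  {"tx":-5,"ty":-3,"tz":8.5,"rx":0,"ry":0,"rz":0,"claw":0},
  {"tx":-4,"ty":-5,"tz":11,"rx":0,"ry":0,"rz":0,"claw":0},
])

```text
clock: 4.95
tool_pos: [0.5071, -0.1035, 0.2662]
tool_rot: [1.0, -0.011, 0.002, 0.001]
wrist_force: [1.2, 0.4, -0.0]
grip_width: 0.0
gripper_force: 0.0
```

Run:
```python
from h import *
np.set_printoptions(precision=4,suppress=True)
A=read_camera("scene");B=read_camera("top");W=read_camera("wrist");P=[A,B,W]
for l,z in [("bin_lip",.185),("latch_top",.201),("pin_top",.201)]:
    rs=[]
    for p in P:
        t=tip_of(p,l)
        if t and t[0]["conf"]>.4: print(l,p is W,t[0]["uv"],atz(p,t[0]["uv"],z));rs.append(ray(p,t[0]["uv"]))
    if len(rs)>1: print(tri(rs))
s=sense();print(s["clock"],s["tool_pos"],s["wrist_force"])
v=np.hstack([cv2.resize(W["color"],(400,300)),cv2.resize(B["color"][120:300,230:470],(400,300))])
cv2.imwrite("pics/w3.png",v[:,:,::-1])
```

```text
bin_lip False [298.6, 219.8] [ 0.5535 -0.0511  0.185 ]
bin_lip False [328.2, 245.8] [ 0.5501 -0.0437  0.185 ]
bin_lip True [213.7, 184.9] [ 0.5495 -0.0491  0.185 ]
[ 0.5491 -0.0468  0.1798]
latch_top False [275.0, 251.2] [ 0.6256 -0.124   0.201 ]
latch_top False [366.8, 209.7] [ 0.6236 -0.1253  0.201 ]
latch_top True [358.4, 39.8] [ 0.6186 -0.127   0.201 ]
[ 0.6219 -0.1253  0.198 ]
pin_top False [352.4, 225.0] [0.6229 0.0228 0.201 ]
pin_top True [38.8, 49.6] [0.6218 0.0268 0.201 ]
[0.6218 0.0248 0.2009]
5.55 [ 0.5057 -0.1025  0.2616] [ 1.1774  0.7414 -0.3797]
```

View pics/w3.png

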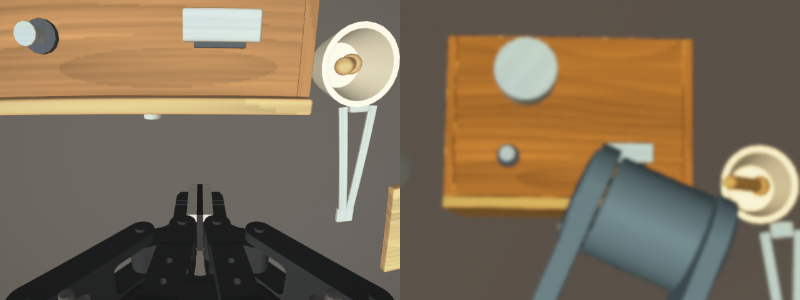

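The bin front is flush: the lip measures x=0.55 and z=0.18–0.185. In the wrist view the latch and pin are still up, and the bystanders haven't moved. Next I'll press the latch.

jog_arm([
  {"tx":4,"ty":-1,"tz":0,"rx":0,"ry":0,"rz":0,"claw":0},
  {"tx":8,"ty":-2.4,"tz":0,"rx":0,"ry":0,"rz":0,"claw":0},
  {"tx":11.5,"ty":-2.4,"tz":-1,"rx":0,"ry":0,"rz":0,"claw":0},
  {"tx":11.5,"ty":-2.4,"tz":-3,"rx":0,"ry":0,"rz":0,"claw":0},
  {"tx":11.5,"ty":-2.4,"tz":-4,"rx":0,"ry":0,"rz":0,"claw":0},
])

```text
clock: 6.05
tool_pos: [0.6206, -0.1264, 0.2194]
tool_rot: [1.0, -0.011, -0.002, -0.001]
wrist_force: [-1.3, 0.6, -1.0]
grip_width: 0.0
gripper_force: 0.0
```

jog_arm([
  {"tx":0,"ty":0,"tz":-0.7,"rx":0,"ry":0,"rz":0,"claw":0},
  {"tx":0,"ty":0,"tz":-1.4,"rx":0,"ry":0,"rz":0,"claw":0},
  {"tx":0,"ty":0,"tz":-1.9,"rx":0,"ry":0,"rz":0,"claw":0},
  {"tx":0,"ty":0,"tz":-2.4,"rx":0,"ry":0,"rz":0,"claw":0},
  {"tx":0,"ty":0,"tz":-2.4,"rx":0,"ry":0,"rz":0,"claw":0},
])

```text
clock: 6.55
tool_pos: [0.621, -0.127, 0.1984]
tool_rot: [1.0, -0.012, 0.0, 0.0]
wrist_force: [-0.3, 0.8, -0.4]
grip_width: -0.0003
gripper_force: 0.0
```

jog_arm([
  {"tx":0,"ty":0,"tz":-0.3,"rx":0,"ry":0,"rz":0,"claw":0},
  {"tx":0,"ty":0,"tz":-0.6,"rx":0,"ry":0,"rz":0,"claw":0},
  {"tx":0,"ty":0,"tz":-0.6,"rx":0,"ry":0,"rz":0,"claw":0},
])

```text
clock: 6.85
tool_pos: [0.6216, -0.1273, 0.1969]
tool_rot: [1.0, -0.011, 0.001, 0.001]
wrist_force: [-10.1, 2.6, 23.0]
grip_width: 0.0005
gripper_force: 11.4
```

The bar hit its stop at 0.197, which is the height predicted for fully down. Next is the pin.

jog_arm([
  {"tx":0,"ty":0,"tz":2,"rx":0,"ry":0,"rz":0,"claw":0},
  {"tx":0,"ty":1,"tz":5,"rx":0,"ry":0,"rz":0,"claw":0},
  {"tx":0,"ty":5,"tz":5,"rx":0,"ry":0,"rz":0,"claw":0},
  {"tx":0,"ty":9,"tz":5,"rx":0,"ry":0,"rz":0,"claw":0},
  {"tx":0,"ty":9,"tz":5,"rx":0,"ry":0,"rz":0,"claw":0},
])

```text
clock: 7.35
tool_pos: [0.621, -0.0326, 0.2426]
tool_rot: [1.0, -0.009, 0.0, -0.001]
wrist_force: [-0.9, -0.8, 0.5]
grip_width: 0.0002
gripper_force: 0.0
```

Run:
```python
from h import *
np.set_printoptions(precision=4,suppress=True)
W=read_camera("wrist");A=read_camera("scene")
for l,z in [("bin_lip",.185),("latch_top",.189),("pin_top",.201)]:
    for p in (W,A):
        t=tip_of(p,l)
        if t: print(l,t[0]["conf"],t[0]["uv"],atz(p,t[0]["uv"],z))
v=np.hstack([cv2.resize(W["color"],(400,300)),cv2.resize(A["color"][160:310,210:410],(400,300))])
cv2.imwrite("pics/w4.png",v[:,:,::-1]);print(sense()["tool_pos"])
```

```text
bin_lip 0.67 [297.6, 219.6] [ 0.5522 -0.0526  0.185 ]
latch_top 0.76 [502.5, 267.6] [ 0.6202 -0.1268  0.189 ]
latch_top 0.9 [273.9, 255.3] [ 0.6225 -0.1257  0.189 ]
pin_top 0.96 [196.7, 280.8] [0.6212 0.0268 0.201 ]
pin_top 0.58 [354.1, 224.0] [0.6219 0.0267 0.201 ]
[ 0.621  -0.0381  0.2421]
```

View pics/w4.png

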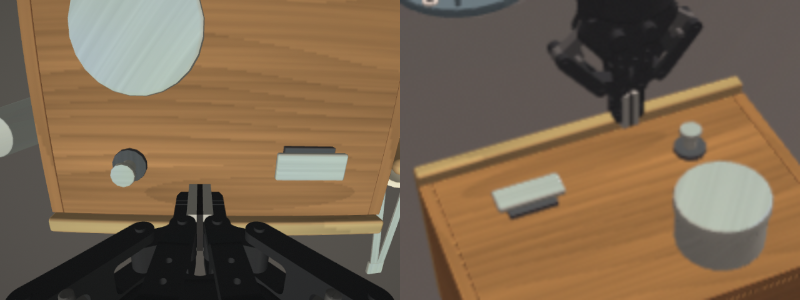

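The latch is down (two views agree at z=0.189), the bin is shut and the pin is at (0.621, 0.027). Next I'll move over it and press.

jog_arm([
  {"tx":0,"ty":3.3,"tz":0,"rx":0,"ry":0,"rz":0,"claw":0},
  {"tx":0,"ty":6.5,"tz":0,"rx":0,"ry":0,"rz":0,"claw":0},
  {"tx":0,"ty":6.5,"tz":0,"rx":0,"ry":0,"rz":0,"claw":0},
  {"tx":0,"ty":6.5,"tz":-1.5,"rx":0,"ry":0,"rz":0,"claw":0},
  {"tx":0,"ty":6.5,"tz":-2.3,"rx":0,"ry":0,"rz":0,"claw":0},
])

```text
clock: 8.25
tool_pos: [0.6205, 0.0271, 0.2174]
tool_rot: [1.0, -0.012, -0.001, 0.0]
wrist_force: [-0.3, -0.1, -1.3]
grip_width: 0.0001
gripper_force: 0.0
```

jog_arm([
  {"tx":0,"ty":0,"tz":-0.7,"rx":0,"ry":0,"rz":0,"claw":0},
  {"tx":0,"ty":0,"tz":-1.4,"rx":0,"ry":0,"rz":0,"claw":0},
  {"tx":0,"ty":0,"tz":-2.0,"rx":0,"ry":0,"rz":0,"claw":0},
  {"tx":0,"ty":0,"tz":-2.6,"rx":0,"ry":0,"rz":0,"claw":0},
  {"tx":0,"ty":0,"tz":-2.6,"rx":0,"ry":0,"rz":0,"claw":0},
])

```text
clock: 8.75
tool_pos: [0.6213, 0.0272, 0.1969]
tool_rot: [1.0, -0.012, 0.001, 0.001]
wrist_force: [-11.0, -1.7, 21.6]
grip_width: -0.0002
gripper_force: 10.6
```

The pin stopped at the same height with 22 N. Next I'll hold 0.2 s, lift and retreat.

jog_arm([
  {"tx":0,"ty":0,"tz":0,"rx":0,"ry":0,"rz":0,"claw":0},
  {"tx":0,"ty":0,"tz":0,"rx":0,"ry":0,"rz":0,"claw":0},
  {"tx":0,"ty":0,"tz":2,"rx":0,"ry":0,"rz":0,"claw":0},
  {"tx":0,"ty":0,"tz":6,"rx":0,"ry":0,"rz":0,"claw":0},
  {"tx":-3,"ty":0,"tz":9,"rx":0,"ry":0,"rz":0,"claw":0},
])

```text
clock: 9.25
tool_pos: [0.593, 0.0275, 0.2846]
tool_rot: [1.0, -0.012, 0.001, -0.0]
wrist_force: [-0.4, 0.1, 1.1]
grip_width: -0.0001
gripper_force: 0.0
```

jog_arm([
  {"tx":-4,"ty":0,"tz":1,"rx":0,"ry":0,"rz":0,"claw":0},
  {"tx":-8,"ty":0,"tz":1,"rx":0,"ry":0,"rz":0,"claw":0},
  {"tx":-12,"ty":0,"tz":1,"rx":0,"ry":0,"rz":0,"claw":0},
  {"tx":-16,"ty":0,"tz":1,"rx":0,"ry":0,"rz":0,"claw":0},
  {"tx":-16,"ty":0,"tz":1,"rx":0,"ry":0,"rz":0,"claw":0},
])

```text
clock: 9.75
tool_pos: [0.4274, 0.0286, 0.2927]
tool_rot: [1.0, -0.012, -0.0, -0.0]
wrist_force: [-0.2, 0.7, 0.0]
grip_width: 0.0001
gripper_force: 0.0
```

Run:
```python
from h import *
np.set_printoptions(precision=4,suppress=True)
A=read_camera("scene");B=read_camera("top")
for l,z in [("bin_lip",.185),("latch_top",.189),("pin_top",.189),("dabba",.175),("tumbler",0),("mortar",0),("tongs",0)]:
    for p in (A,B):
        t=tip_of(p,l)
        if t: print(l,round(t[0]["conf"],2),np.round(t[0]["uv"]),atz(p,t[0]["uv"],z))
v=np.hstack([cv2.resize(A["color"][160:385,110:470],(480,300)),cv2.resize(B["color"][120:300,200:390],(317,300))])
cv2.imwrite("pics/w5.png",v[:,:,::-1])
```

```text
bin_lip 0.9 [299. 219.] [ 0.553  -0.0495  0.185 ]
bin_lip 0.83 [327. 245.] [ 0.5525 -0.042   0.185 ]
latch_top 0.56 [275. 256.] [ 0.6257 -0.1249  0.189 ]
latch_top 0.83 [366. 210.] [ 0.6247 -0.1251  0.189 ]
pin_top 0.43 [353. 227.] [0.6159 0.0281 0.189 ]
pin_top 0.5 [296. 213.] [0.6198 0.0228 0.189 ]
dabba 0.7 [370. 280.] [0.7303 0.0018 0.175 ]
dabba 0.92 [305. 165.] [0.7267 0.004  0.175 ]
tumbler 0.55 [431. 270.] [0.6298 0.2163 0.    ]
tumbler 0.77 [222. 220.] [0.6316 0.2177 0.    ]
mortar 0.6 [178. 341.] [ 0.5828 -0.3212  0.    ]
mortar 0.95 [442. 234.] [ 0.5904 -0.3277  0.    ]
tongs 0.68 [299. 221.] [0.3658 0.0232 0.    ]
tongs 0.69 [460. 299.] [ 0.4287 -0.3694  0.    ]
```

View pics/w5.png

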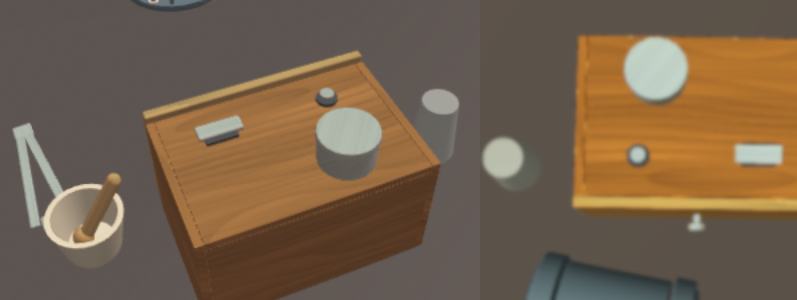

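The bin is flush, the latch and pin are both visibly lowered, the bystanders stand where they were and the arm is clear. I'm handing the job in.

```bash
python3 -c "
from workcell import *
print(close_job())"
```

```text
the job is handed in; nothing more can be done
None
```

I pushed the bin shut, pressed the bar latch down, then pressed the pin down, in that order; the final images show all three in place and the bystanders where they started. I handed the job in at about 10 s of the 42 s allowed, and no verdict came back.

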